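Fill the nut mill and snap its lid shut

TASK

Tip all five hazelnuts from the yellow scoop into the funnel of the nut mill without touching the nuts with the gripper, and stand the scoop back upright on the worktop. Then press the red lid straight down onto the mill until all three wire clips click over it, and go on pressing so that the red gasket under it stays clearly squeezed. Finish like that, still holding the lid and pressing it down, and do not disturb the other things on the worktop.

Things in the scene. Friction and masses are not known exactly. Their poses are not given: they have to be found in the camera images.
- mill: nut mill fixed upright to the worktop: grey metal foot 104 mm across, narrow clear barrel (40 mm inside, floor 16 mm up), white funnel widening to 82 mm inside at its rim 104 mm up, red gasket ring on the rim, three steel wire clips round it. A small crank sticks out low down, to 93 mm from the axis on the mill's +x side. Origin on the axis at the worktop; z up
- mill_mouth (a point): centre of the free gasket ring, on the mill's axis 110 mm above the worktop, over the funnel. The three clips are the highest part, 139 mm above the worktop: their tops flare out to a 103 mm circle that guides the lid down, their noses, 120 mm up, reach in to an 85 mm circle
- gasket (a joint): how far the red gasket ring (94 mm outside, 82 mm inside) is squeezed down, m: 0 is free with its top 110 mm above the worktop, 0.005 is its stop. It is a spring of 3 N per mm. The lid's flange meets it 1 to 2 mm below the height where the clips click over; squeezed by 3 mm (flange underside 107 mm up, lid origin 93 mm up) is a good firm press
- clip0 (a joint): spring clip of the mill on its +x side, rad: 0 at rest, grows as the lid pushes it outward (about 0.1 just before the click), back near 0 when it has clicked over the lid. Pushing the lid past the three clips takes 10 to 15 N altogether, then the force drops at the click
- clip1 (a joint): the same for the clip 120 degrees on (anticlockwise from above)
- clip2 (a joint): the same for the clip 240 degrees on
- lid: red round lid, 0.1 kg, standing knob up on the worktop: white tapered plug below (77 mm across, 14 mm high), red flange 92 mm across from 14 to 20 mm height, flat-sided black knob on top, 36 mm along x, 22 mm thick along y, up to 59 mm. Origin at the centre of the plug's underside, z up. Goes on the mill in any yaw, centred; clicked home its origin is at most 97 mm above the worktop
- scoop: yellow scoop, 0.11 kg (nuts add 0.05), standing level on its foot. Pan 82 mm long, 60 wide (54 inside), walls up to 52 mm high, open above and at the mouth (+x end). The floor climbs 12 degrees to the mouth: carried level and gently the nuts stay put; mouth tipped down 40 to 50 degrees they roll out. Origin at the worktop under the pan's middle; x to the mouth, z up
- scoop_grip (a point): middle of the scoop's handle, a black level bar 16 x 16 mm that runs from 40 to 135 mm behind the scoop's origin; this point is 75 mm behind it and 40 mm up. Axes as the scoop's
- scoop_lip (a point): middle of the scoop's pouring lip, 40 mm ahead of the origin and 25 mm up; axes as the scoop's
- nut0: hazelnut, brown ball 16 mm across, 10 g; origin at its centre. In the scoop at the start
- nut1: hazelnut, brown ball 16 mm across, 10 g; origin at its centre. In the scoop at the start
- nut2: hazelnut, brown ball 16 mm across, 10 g; origin at its centre. In the scoop at the start
- nut3: hazelnut, brown ball 16 mm across, 10 g; origin at its centre. In the scoop at the start
- nut4: hazelnut, brown ball 16 mm across, 10 g; origin at its centre. In the scoop at the start
- mug: white mug with yellow stripes, 86 x 120 x 101 mm, a bystander that stands loose; origin under its middle
- spice: spice jar with a black cap, 41 mm across, 105 mm high, a loose bystander; origin under its middle
- tin: tomato tin, 75 mm across, 110 mm high, a loose bystander; origin under its middle
- packet_purple: purple carton, 47 x 80 x 118 mm, a loose bystander at the back; origin under its middle
There are look-alikes about, which are no part of the job. Of the things that look like the lid, the middle-sized one is meant.

How it is judged:
On the way, in this order (a step that is already met when the one before it is completed fails the run):
1. all five nuts are inside the mill, below its rim (horizontal distance between each of nut0, nut1, nut2, nut3, nut4 and mill below 0.036 m and z of nut0 in the frame of mill between 0.014 and 0.098 m and z of nut1 in the frame of mill between 0.014 and 0.098 m and z of nut2 in the frame of mill between 0.014 and 0.098 m and z of nut3 in the frame of mill between 0.014 and 0.098 m and z of nut4 in the frame of mill between 0.014 and 0.098 m), for 0.2 s.
2. the scoop stands upright on the worktop, let go (height (world z) of scoop between -0.004 and 0.006 m and angle between scoop's own z axis and vertical below 0.06 rad and linear speed of scoop below 0.02 m/s and contact force between the fingers and scoop below 0.1 N), for 0.2 s.
3. the lid has clicked in under all three clips (z of lid in the frame of mill between 0.088 and 0.0978 m and horizontal distance between lid and mill below 0.006 m and angle between lid's own z axis and vertical below 0.07 rad and value of joint each of clip0, clip1, clip2 below 0.04 rad), for 0.1 s.
At the end, for the whole second after the job is handed in: Five nuts in the mill below its rim; scoop upright on the worktop, let go; lid level, centred (6 mm) under all three sprung-back clips, fingers bearing on it with over 2 N and the gasket squeezed more than 1.5 mm (about 4.5 N), held so (all of step 1 and all of step 2 and all of step 3 and value of joint gasket above 0.0015 m and contact force between the fingers and lid above 2 N and linear speed of lid below 0.02 m/s); the arm keeps its last pose, push and grip.
It fails at once if the gripper touches a nut (contact force between the fingers and nut0 above 0.2 N or contact force between the fingers and nut1 above 0.2 N or contact force between the fingers and nut2 above 0.2 N or contact force between the fingers and nut3 above 0.2 N or contact force between the fingers and nut4 above 0.2 N).
It fails at once if a bystander is moved by more than 20 mm (distance of any of mug, spice, tin, packet_purple from where it was at the start of the episode above 0.02 m).
It also fails if it takes over 72 s, if anything falls off the work surface, if the arm or the gripper's body presses on something with over 40 N, if the wrist force passes 120 N, or if a joint passes its speed limit or range.

ROBOT

A 7-joint arm with a two-finger parallel gripper is mounted at the origin on a cart in front of the work surface, level with it; the furniture and walls round the work are solid. World frame = base frame: x ahead of the robot, y to its left, z up, the work surface at z = 0. Lengths are in m, angles in rad, forces in N, time in s.
With the tool pointing down it reaches from about 0.4 to 0.875 m from the base axis. Payload 19.3 kg.
Tool frame: the origin (TCP) lies midway between the tips of the shut fingers; the grasp point (between the pads) lies 19 mm behind it; z points along the fingers, y is the line along which they close (so a half turn about z gives the same grasp; the last joint's range is limited). The gripper opens to 85 mm and grips with 20 to 120 N. Pads are 22 mm wide; open, the fingers measure 114 mm over their backs; the gripper's body (76 mm by 85 mm) begins 54 mm behind the grasp point. The pads swing forward as they close: fully open they stand 13 mm farther back than shut.
Start: joints at [-1.289, 0.521, -0.036, 1.599, 0.021, 1.021, -0.113], TCP at [0.215, 0.587, 0.231] pointing down, gripper open.
Joint ranges: [-2.91, 2.91], [-0.3, 2.13], [-1.5, 1.42], [0.17, 2.43], [-1.26, 4.41], [0.16, 1.93], [-2.52, 2.52]. Speed limits (rad/s): [1.89, 1.89, 2.39, 2.39, 3.01, 3.01, 3.01].

INTERFACE

Orientations are given as [roll, pitch, yaw] about the fixed x, y, z axes, in that order (R = Rz(yaw) Ry(pitch) Rx(roll)).
In Python, from workcell import bot gives the robot as it stands.
- The arm moves only by the tool move_arm, never from a script. Its argument "series" is a list of rows, each a list of 3 entries, a list of its own where there are three numbers: the shift along the tool's x, y, z in cm, then the turn, a rotation vector about the tool's x, y, z in rad, then the opening in per cent of the stroke, from 0 (shut) to 100 (fully open). A call has 1 to 20 rows; each row is the pose to reach, as a shift and turn from the pose commanded when the call began, along the tool's axes at that moment; what a row does not reach only later rows make up. A row lasts 1/12 s, in which the tool goes at most 41.7 mm and 7.16 degrees, less where a joint would pass 70% of its speed; a pose out of reach is approached as far as the arm can. A call with a gripper value outside its range is refused whole. The fingers move at their own pace and stop on an object; "squeeze" is the grip in N (left out, the last holds). Time passes only in rows, so rows that repeat a pose let the fingers close. It gives the time, the measured TCP pose, the force, the opening and the grip force at its end, in the units of the state.
- bot.observe(): the state, without advancing time (a new reading comes with each control period).
- bot.grab_frame(name): name is "scene" or "top"; returns (picture, depth): 384x512x3 uint8, red, green, blue; 384x512 float32, m along the optical axis (not along the pixel's ray), 0 where there is no reading.
- bot.camera_params(name): a dict with "fovy" (degrees; the focal length in pixels is half the picture's height over the tangent of half this angle, whatever the lens; pixels are square), "cx", "cy" (the principal point, pixels), "dist_coeffs" ([k1, k2, p1, p2, k3] as OpenCV has them; the pictures are not rectified), "R" (3x3) and "t" (3): a world point X has camera coordinates R X + t. Camera axes: x right, y down, z forward; pixel columns grow to the right and rows downward; lengths in m; the calibration is good to about 2 mm. A picture is of the moment at which its call begins. camera_params takes no time and is no camera call.
- bot.job_done(): hands the job in; it is judged then, once.
Trained networks look in the newest picture that a camera, given by its name, has taken for a name from the list of things; names that differ only in an ending like _2 or _b are one class to them, and where a whole thing is asked for, a point or a joint stands for the part that bears it (a point fixed in the world has none). Each returns a list of dicts, best first, with "conf" (0 to 1); they miss things now and then, are a little off and sometimes report something else, mostly with a low value. They report only what shows in the picture. A call takes as long as a camera call. They do not tell look-alikes from the thing itself.
- bot.find_in(camera, thing): "bbox" ([left, top, right, bottom] in pixels, round what is visible of it).
- bot.trace(camera, thing): "mask" (384x512 bool, what is visible of it) and "bbox" ([left, top, right, bottom] in pixels, round what is visible of it).
The state is a dict: "clock": time; "qpos": joint angles; "qd": joint speeds; "joint_efforts": joint torques, N m; "position": TCP position; "tool_rot": TCP orientation; "force": force on the tool from outside, world axes, zero at the start; "moment": the same for the moment, N m; "grip_width": finger opening in m; "finger_force": force on a finger pad.
Only numpy, scipy, OpenCV 4.12 (cv2) and the standard library are available. Lean on these libraries where they do the work, as an engineer would, in place of code of your own. Each camera call takes 0.05 s, during which the arm holds its last target. There are 200 camera calls.

## Working session

There is one attempt and no reset: what is moved stays moved. The work goes in short steps, Python scripts to look and compute and a tool call to move; the robot and the scene stay as the last step left them, time stands still between calls to the robot, and variables do not carry over. Pictures are saved under pics/ and viewed, at most 13 in all, crops included, and the job is handed in when it is done.

Besides the shell and the picture viewer there is one more tool, called after "Request:" as name(argument=value, ...) on one line, values as JSON. move_arm: Moves the arm, as the interface text tells. Its arguments: {"type":"object","properties":{"series":{"type":"array"},"squeeze":{"type":"number"}},"required":["series"]}

```bash
mkdir -p pics
cat > h.py <<'E'
import numpy as np, cv2
from workcell import bot
from scipy.spatial.transform import Rotation as Ro
def cam(n):
    p=bot.camera_params(n); f=192/np.tan(np.radians(p['fovy'])/2)
    return np.array([[f,0,p['cx']],[0,f,p['cy']],[0,0,1]]),np.array(p['dist_coeffs'],float),np.array(p['R']),np.array(p['t'])
def pts(n,depth,mask):
    K,d,R,t=cam(n); v,u=np.nonzero(mask&(depth>0)); z=depth[v,u]
    q=cv2.undistortPoints(np.c_[u,v].astype(np.float64)[:,None],K,d)[:,0]
    return (np.c_[q*z[:,None],z]-t)@R, np.c_[u,v]
def save(n,im,box=None,s=1.5):
    im=im[...,::-1]
    if box: im=im[box[1]:box[3],box[0]:box[2]]
    cv2.imwrite('pics/'+n+'.png',cv2.resize(im,None,fx=s,fy=s,interpolation=cv2.INTER_CUBIC))
def tool():
    s=bot.observe(); return np.array(s['position']),Ro.from_euler('xyz',s['tool_rot']),s
E
python3 - <<'E'
from h import *
for n in('scene','top'):
    im,d=bot.grab_frame(n); save(n+'0',im); np.savez(n+'0.npz',im=im,d=d)
    K,D,R,t=cam(n); print(n,-R.T@t,R[2])
    for th in('mill','lid','scoop','mug','spice','tin','packet_purple','nut0'):
        for r in bot.trace(n,th):
            if r['conf']<.3: continue
            P,_=pts(n,d,r['mask']); 
            if len(P): print(n,th,round(r['conf'],2),np.round(r['bbox']),np.round(np.median(P,0),3),np.round(np.percentile(P,2,0),3),np.round(np.percentile(P,98,0),3))
print(bot.observe())
E
```

```text
scene [-0.03954613 -0.93750375  0.81235264] [ 0.46617945  0.72501269 -0.50698453]
scene mill 0.91 [237. 204. 268. 248.] [ 0.502 -0.042  0.069] [ 0.459 -0.074  0.001] [0.586 0.019 0.127]
scene mill 0.54 [264. 162. 273. 188.] [0.764 0.231 0.062] [0.753 0.222 0.007] [0.787 0.257 0.106]
scene lid 0.82 [161. 168. 189. 194.] [0.409 0.464 0.029] [0.362 0.422 0.006] [0.474 0.532 0.084]
scene lid 0.62 [182. 188. 200. 206.] [0.415 0.308 0.021] [0.381 0.275 0.006] [0.459 0.35  0.06 ]
scene lid 0.46 [198. 211. 215. 223.] [0.421 0.17  0.015] [ 0.397  0.147 -0.003] [0.456 0.202 0.043]
scene scoop 0.74 [292. 261. 327. 306.] [ 0.512 -0.337  0.031] [ 0.489 -0.44   0.002] [ 0.555 -0.272  0.049]
scene mug 0.87 [318. 204. 350. 239.] [ 0.757 -0.182  0.065] [ 0.718 -0.21   0.   ] [ 0.872 -0.118  0.1  ]
scene spice 0.72 [286. 258. 332. 306.] [ 0.512 -0.337  0.029] [ 0.489 -0.44  -0.001] [ 0.555 -0.27   0.049]
scene spice 0.6 [265. 164. 274. 190.] [0.763 0.231 0.063] [0.753 0.222 0.009] [0.786 0.257 0.106]
scene spice 0.6 [238. 204. 266. 224.] [ 0.505 -0.007  0.108] [ 0.459 -0.072 -0.   ] [0.579 0.171 0.112
[... 1435 characters left out ...]
 array([-1.28921788,  0.52141296, -0.036259  ,  1.59949883,  0.02122698,
        1.02109388, -0.1127755 ]), 'qd': array([-8.96139685e-04,  1.97702660e-03, -2.57358696e-04,  1.00538531e-03,
       -9.02129870e-04,  6.03397346e-04, -1.42302259e-05]), 'joint_efforts': array([ 1.34965449e-03, -9.26824450e+01,  1.97827376e+00, -3.70264900e+01,
        1.80326047e-02,  1.09528642e-03,  5.15523061e-05]), 'position': array([0.21540561, 0.58670188, 0.23128359]), 'tool_rot': array([-3.14156833e+00,  4.43045054e-05,  2.78977431e+00]), 'force': array([-1.10781782, -0.41515598, -0.28969866]), 'moment': array([-0.00581004,  0.00539498, -0.07743846]), 'finger_force': 0.0, 'grip_width': 0.08529348235036278}
```

View pics/scene0.png

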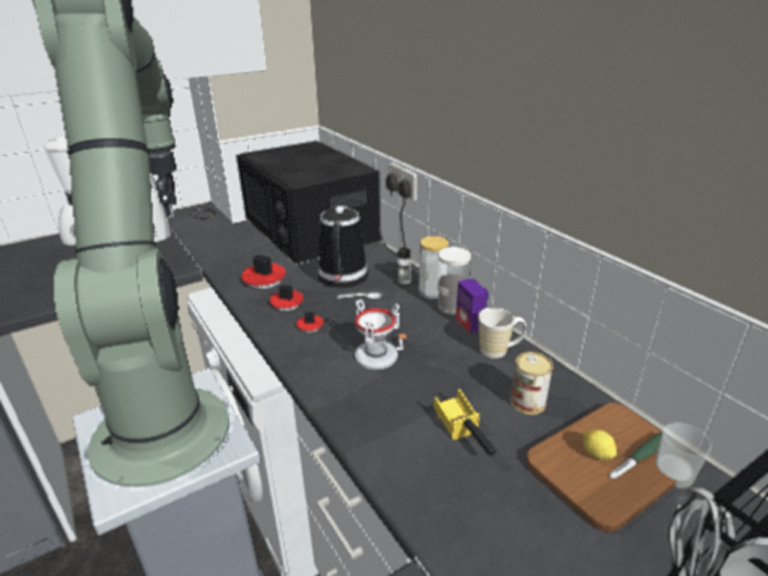

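View pics/top0.png

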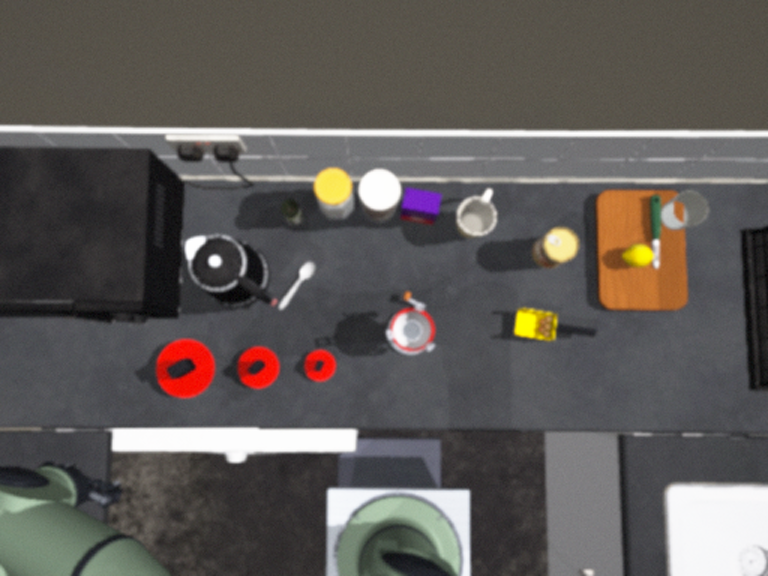

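Run:
```python
from h import *
# height-sliced geometry from saved first pictures
for n in('scene','top'):
    z=np.load(n+'0.npz'); P,uv=pts(n,z['d'],np.ones((384,512),bool)); C=z['im'][uv[:,1],uv[:,0]].astype(int)
    hsv=cv2.cvtColor(z['im'],cv2.COLOR_RGB2HSV)[uv[:,1],uv[:,0]].astype(int)
    def circ(name,c,zr,rmax,col=None):
        m=(np.hypot(*(P[:,:2]-c).T)<rmax)&(P[:,2]>zr[0])&(P[:,2]<zr[1])
        if col is not None: m&=col
        if m.sum()>4:
            (cc,r)=cv2.minEnclosingCircle(P[m,:2].astype(np.float32)); print(n,name,m.sum(),np.round(cc,4),round(r,4),np.round(P[m].mean(0),4))
    red=((hsv[:,0]<10)|(hsv[:,0]>170))&(hsv[:,1]>120)
    blk=hsv[:,2]<70
    yel=(hsv[:,0]>18)&(hsv[:,0]<35)&(hsv[:,1]>110)
    circ('gasket',(.505,-.02),(.10,.118),.07,red)
    circ('clips',(.505,-.02),(.118,.15),.075)
    circ('lid_flange',(.418,.32),(.012,.027),.07,red)
    circ('lid_knob',(.418,.32),(.05,.07),.05)
    m=(np.hypot(*(P[:,:2]-(.418,.32)).T)<.05)&(P[:,2]>.05)&(P[:,2]<.07)
    print('knob',cv2.minAreaRect(P[m,:2].astype(np.float32)))
    m=(np.hypot(*(P[:,:2]-(.418,.32)).T)<.05)&(P[:,2]>.035)&(P[:,2]<.07)
    print('knoball',cv2.minAreaRect(P[m,:2].astype(np.float32)))
    near=np.hypot(*(P[:,:2]-(.514,-.35)).T)<.16
    m=near&yel&(P[:,2]>.01); print('pan',m.sum(),cv2.minAreaRect(P[m,:2].astype(np.float32)),P[m].max(0))
    m=near&blk&(P[:,2]>.035)&(P[:,2]<.06); print('handle',m.sum(),cv2.minAreaRect(P[m,:2].astype(np.float32)) if m.any() else '')
    if m.any(): print(np.round(P[m].min(0),3),np.round(P[m].max(0),3))
```

```text
scene gasket 74 [ 0.5058 -0.028 ] 0.0487 [ 0.5095 -0.0224  0.1087]
scene clips 64 [ 0.503  -0.0279] 0.0565 [ 0.5043 -0.0259  0.1287]
scene lid_flange 154 [0.4218 0.3186] 0.0459 [0.4176 0.3106 0.02  ]
scene lid_knob 35 [0.4202 0.3148] 0.018 [0.4198 0.3149 0.0567]
knob ((0.4218994975090027, 0.316448837518692), (0.02245485782623291, 0.032870177179574966), 43.18284225463867)
knoball ((0.4200551211833954, 0.3163909614086151), (0.025230394676327705, 0.03542814776301384), 42.76121139526367)
pan 498 ((0.5205349326133728, -0.3236318528652191), (0.11469194293022156, 0.061463337391614914), 82.14093017578125) [ 0.55745577 -0.26631064  0.05284547]
handle 164 ((0.5653841495513916, -0.35830190777778625), (0.2095382660627365, 0.06973978877067566), 36.50779342651367)
[ 0.495 -0.444  0.035] [ 0.67  -0.324  0.051]
top gasket 71 [ 0.5055 -0.0227] 0.0469 [ 0.5211 -0.0333  0.1094]
top clips 73 [ 0.5038 -0.0219] 0.0579 [ 0.5039 -0.0255  0.1311]
top lid_flange 478 [0.4177 0.3236] 0.046 [0.4175 0.3228 0.0199]
top lid_knob 72 [0.4166 0.3228] 0.0189 [0.4176 0.3232 0.0588]
knob ((0.41784122586250305, 0.3241680860519409), (0.02158990688621998, 0.03625507652759552), 42.12234115600586)
knoball ((0.41762202978134155, 0.32404226064682007), (0.02244080975651741, 0.03599441051483154), 43.537742614746094)
pan 427 ((0.5802856087684631, -0.31739872694015503), (0.08600740879774094, 0.18319207429885864), 82.45711517333984) [ 0.66743639 -0.26340623  0.11174273]
handle 123 ((0.5073028206825256, -0.3949916958808899), (0.08697451651096344, 0.015998970717191696), 81.6685791015625)
[ 0.494 -0.439  0.035] [ 0.52  -0.351  0.056]
```

Scene (768 px wide): the three red lids run (263,272), (287,297), (310,322); the middle one is the target. The mill is at (377,335) and the scoop at (458,415) with its handle to lower right. In the top view the mill is at (411,330), the lid at (258,367), and the scoop's mouth points left with the handle at (575,330).

Request:
move_arm(series=[[[-35, -28, -5], [0, 0, 0.7], 100], [[-35, -28, -5], [0, 0, 0.7], 100], [[-35, -28, -5], [0, 0, 0.7], 100], [[-35, -28, -5], [0, 0, 0.7], 100], [[-35, -28, -5], [0, 0, 0.7], 100], [[-35, -28, -5], [0, 0, 0.7], 100], [[-35, -28, -5], [0, 0, 0.7], 100], [[-35, -28, -5], [0, 0, 0.7], 100], [[-35, -28, -5], [0, 0, 0.7], 100], [[-35, -28, -5], [0, 0, 0.7], 100], [[-35, -28, -5], [0, 0, 0.7], 100], [[-61, -81, -2], [0, 0, 1.36], 100], [[-61, -81, -2], [0, 0, 1.36], 100], [[-61, -81, -2], [0, 0, 1.36], 100], [[-61, -81, -2], [0, 0, 1.36], 100], [[-61, -81, -2], [0, 0, 1.36], 100], [[-61, -81, -2], [0, 0, 1.36], 100], [[-61, -81, -2], [0, 0, 1.36], 100], [[-61, -81, -2], [0, 0, 1.36], 100], [[-61, -81, -2], [0, 0, 1.36], 100]], squeeze=80)

```text
clock: 2.57
position: [0.4863, -0.1711, 0.2624]
tool_rot: [3.141, -0.0, 1.43]
force: [0.3, 0.6, 0.8]
grip_width: 0.0854
finger_force: 0.0
```

```bash
cat >> h.py <<'E'
def goal(p,rpy=None,R=None):
    p0,r0,s=tool(); rt=Ro.from_euler('xyz',rpy) if R is None else R
    print('t',s['clock'],'at',np.round(p0,4),np.round(s['tool_rot'],3),'q',np.round(s['qpos'],2))
    print('shift cm',np.round(r0.inv().apply(np.array(p)-p0)*100,2),'rotvec',np.round((r0.inv()*rt).as_rotvec(),3))
E
python3 -c "
from h import *
goal([.509,-.383,.15],[np.pi,0,1.426])"
```

```text
t 2.5667 at [ 0.4863 -0.1711  0.2624] [ 3.141 -0.     1.43 ] q [-0.2   0.35  0.55  1.87 -0.22  0.98  0.31]
shift cm [-20.66   5.21  11.24] rotvec [ 0.001 -0.     0.004]
```

Request:
move_arm(series=[[[-20.7, 5.2, 11.2], [0, 0, 0.004], 100], [[-20.7, 5.2, 11.2], [0, 0, 0.004], 100], [[-20.7, 5.2, 11.2], [0, 0, 0.004], 100], [[-20.7, 5.2, 11.2], [0, 0, 0.004], 100], [[-20.7, 5.2, 11.2], [0, 0, 0.004], 100], [[-20.7, 5.2, 11.2], [0, 0, 0.004], 100], [[-20.7, 5.2, 11.2], [0, 0, 0.004], 100], [[-20.7, 5.2, 11.2], [0, 0, 0.004], 100], [[-20.7, 5.2, 11.2], [0, 0, 0.004], 100]])

```text
clock: 3.32
position: [0.5089, -0.381, 0.1503]
tool_rot: [-3.142, -0.0, 1.426]
force: [-0.4, 0.8, 0.2]
grip_width: 0.0852
finger_force: 0.0
```

Run:
```python
from h import *
goal([.509,-.383,.021],[np.pi,0,1.426])
im,d=bot.grab_frame('scene'); save('s1',im,(240,180,400,320),4)
im,d=bot.grab_frame('top'); save('t1',im,(240,150,430,270),4)
K,D,R,t=cam('top')
```

```text
t 3.3167 at [ 0.5089 -0.381   0.1503] [-3.142 -0.     1.426] q [ 0.25  0.68  0.47  1.66 -0.38  0.89  0.72]
shift cm [-0.2   0.04 12.93] rotvec [-0. -0. -0.]
```

View pics/s1.png

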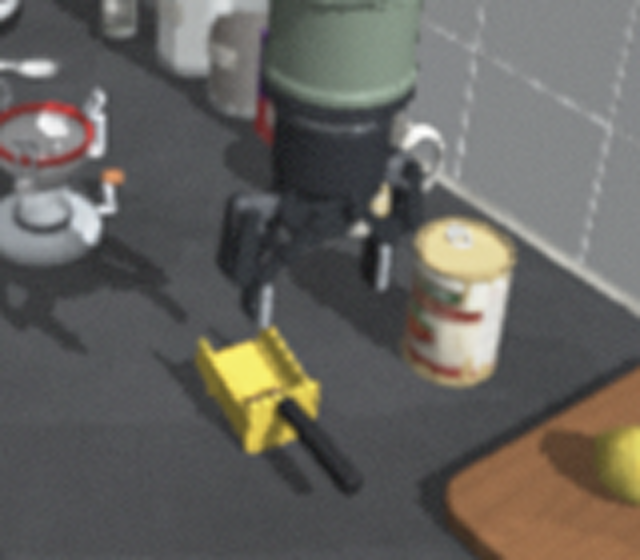

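The crop shows the open fingers at (265,300) and (382,265), straddling the handle line (320,440) with the tin clear on the right. I'm descending and closing.

Request:
move_arm(series=[[[-0.2, 0, 6], [0, 0, 0], 100], [[-0.2, 0, 6], [0, 0, 0], 100], [[-0.2, 0, 12.9], [0, 0, 0], 100], [[-0.2, 0, 12.9], [0, 0, 0], 100], [[-0.2, 0, 12.9], [0, 0, 0], 100], [[-0.2, 0, 12.9], [0, 0, 0], 100], [[-0.2, 0, 12.9], [0, 0, 0], 0], [[-0.2, 0, 12.9], [0, 0, 0], 0], [[-0.2, 0, 12.9], [0, 0, 0], 0], [[-0.2, 0, 12.9], [0, 0, 0], 0], [[-0.2, 0, 12.9], [0, 0, 0], 0], [[-0.2, 0, 12.9], [0, 0, 0], 0], [[-0.2, 0, 12.9], [0, 0, 0], 0], [[-0.2, 0, 12.9], [0, 0, 0], 0], [[-0.2, 0, 12.9], [0, 0, 0], 0], [[-0.2, 0, 12.9], [0, 0, 0], 0]])

```text
clock: 4.75
position: [0.5088, -0.3837, 0.0218]
tool_rot: [3.141, 0.0, 1.426]
force: [-1.3, 1.5, 6.1]
grip_width: 0.0144
finger_force: 79.3
```

Request:
move_arm(series=[[[0, 0, -0.3], [0, 0, 0], 0], [[0, 0, -1], [0, 0, 0], 0], [[0, 0, -2], [0, 0, 0], 0], [[0, 0, -3.5], [0, 0, 0], 0], [[0, 0, -5], [0, 0, 0], 0], [[0, 0, -6.5], [0, 0, 0], 0], [[0, 0, -8], [0, 0, 0], 0], [[0, 0, -9.5], [0, 0, 0], 0], [[0, 0, -11], [0, 0, 0], 0], [[0, 0, -12.5], [0, 0, 0], 0], [[0, 0, -14], [0, 0, 0], 0], [[0, 0, -15.5], [0, 0, 0], 0], [[0, 0, -17], [0, 0, 0], 0], [[0, 0, -18], [0, 0, 0], 0], [[0, 0, -18.5], [0, 0, 0], 0], [[0, 0, -18.5], [0, 0, 0], 0]])

```text
clock: 6.08
position: [0.5088, -0.3837, 0.2075]
tool_rot: [3.14, 0.001, 1.426]
force: [0.2, 0.3, -2.7]
grip_width: 0.015
finger_force: 78.2
```

Run:
```python
from h import *
p,r,s=tool(); print(p,s['tool_rot'],s['grip_width'],s['force'])
for n in('scene','top'):
    im,d=bot.grab_frame(n); save('lift_'+n,im,(230,170,420,290),4)
    P,uv=pts(n,d,np.ones((384,512),bool)); hsv=cv2.cvtColor(im,cv2.COLOR_RGB2HSV)[uv[:,1],uv[:,0]].astype(int)
    yel=(hsv[:,0]>18)&(hsv[:,0]<35)&(hsv[:,1]>110)&(P[:,2]>.14)&(np.hypot(*(P[:,:2]-(.515,-.31)).T)<.09)
    Q=P[yel]; L=r.inv().apply(Q-p)  # tool frame
    print(n,len(Q),'tool-frame min',np.round(np.percentile(L,2,0),3),'max',np.round(np.percentile(L,98,0),3))
    b=(hsv[:,2]<60)&(P[:,2]>.2)&(P[:,2]<.26)&(P[:,1]<-.4)&(P[:,1]>-.46)&(abs(P[:,0]-.505)<.04); print('handle z end',np.round(np.median(P[b],0),3),b.sum())
```

```text
[ 0.50875183 -0.38370489  0.20747343] [3.14012775e+00 5.51174752e-04 1.42577404e+00] 0.015046034341345563 [ 0.19944023  0.34675239 -2.68705192]
scene 311 tool-frame min [ 0.006 -0.04  -0.061] max [0.109 0.028 0.017]
handle z end [ 0.498 -0.422  0.229] 94
top 543 tool-frame min [ 0.037 -0.033 -0.026] max [0.117 0.025 0.014]
handle z end [nan nan nan] 0
  return _methods._mean(a, axis=axis, dtype=dtype,
  ret = um.true_divide(
```

View pics/lift_scene.png

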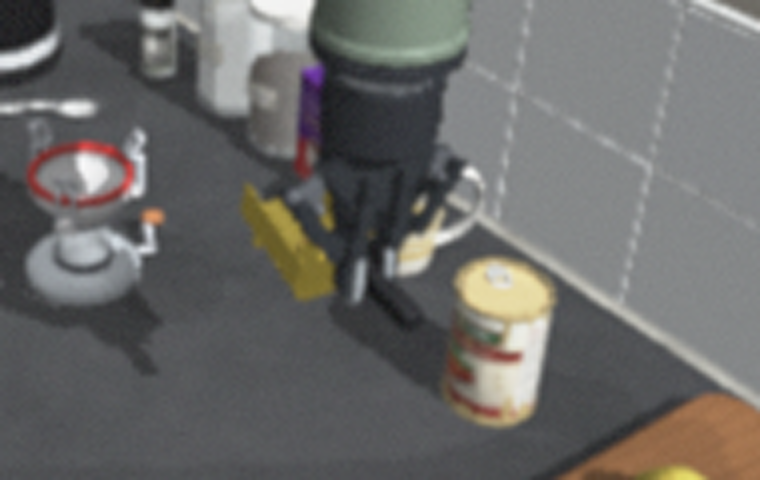

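Scoop is held level at crop (290,250), and the measured tool-frame geometry matches the grasp. I'm carrying it level towards the mill.

Request:
move_arm(series=[[[0.3, -0.1, 0], [0, 0, 0], 0], [[0.9, -0.2, 0], [0, 0, 0], 0], [[1.8, -0.4, 0], [0, 0, 0], 0], [[3, -0.7, 0], [0, 0, 0], 0], [[4.4, -1.1, 0], [0, 0, 0], 0], [[5.9, -1.4, 0], [0, 0, 0], 0], [[7.4, -1.8, 0], [0, 0, 0], 0], [[8.9, -2.1, 0], [0, 0, 0], 0], [[10.4, -2.5, 0], [0, 0, 0], 0], [[11.9, -2.9, 0], [0, 0, 0], 0], [[13.4, -3.2, 0], [0, 0, 0], 0], [[14.9, -3.6, 0], [0, 0, 0], 0], [[16.4, -3.9, 0], [0, 0, 0], 0], [[17.9, -4.3, 0], [0, 0, 0], 0], [[19.3, -4.7, 0], [0, 0, 0], 0], [[20.5, -4.9, 0], [0, 0, 0], 0], [[21.3, -5.1, 0], [0, 0, 0], 0], [[21.8, -5.2, 0], [0, 0, 0], 0], [[22, -5.3, 0], [0, 0, 0], 0], [[22, -5.3, 0], [0, 0, 0], 0]])

```text
clock: 7.85
position: [0.4877, -0.1578, 0.2063]
tool_rot: [-3.142, -0.0, 1.426]
force: [1.1, 1.0, -0.6]
grip_width: 0.0148
finger_force: 78.2
```

Run:
```python
from h import *
p,r,s=tool(); print(np.round(p,4),s['tool_rot'],np.round(s['qpos'],2))
h=np.array([.145,.989,0]);
for n in('scene','top'):
    im,d=bot.grab_frame(n); np.savez('pre_'+n,im=im,d=d); save('pre_'+n,im,(210,160,370,280),4)
    P,uv=pts(n,d,np.ones((384,512),bool)); hsv=cv2.cvtColor(im,cv2.COLOR_RGB2HSV)[uv[:,1],uv[:,0]].astype(int)
    yel=(hsv[:,0]>18)&(hsv[:,0]<35)&(hsv[:,1]>110)&(P[:,2]>.17)&(np.hypot(*(P[:,:2]-(.495,-.085)).T)<.08)
    L=r.inv().apply(P[yel]-p); print(n,len(L),np.round(np.percentile(L,2,0),4),np.round(np.percentile(L,98,0),4))
    red=((hsv[:,0]<10)|(hsv[:,0]>170))&(hsv[:,1]>120)&(np.hypot(*(P[:,:2]-(.506,-.0225)).T)<.06)&(abs(P[:,2]-.109)<.01)
    print('red',red.sum(),np.round(P[red].min(0),4),np.round(P[red].max(0),4))
# tilt waypoints: lip fixed
M=np.array([.506,-.0225,0]); lip_t=np.array([.115,0,-.004])
R0=Ro.from_euler('xyz',[np.pi,0,1.426])
lip0=p+r.apply(lip_t); print('lip now',lip0)
for th in range(0,56,5):
    z=max(.142,lip0[2]-(lip0[2]-.142)*th/30)
    lip=np.array([lip0[0],lip0[1],z]); R=R0*Ro.from_rotvec([0,-np.radians(th),0])
    q=lip-R.apply(lip_t); print(th,np.round(r.inv().apply(q-p)*100,1),np.round((r.inv()*R).as_rotvec(),3))
```

```text
[ 0.4877 -0.1578  0.2063] [-3.14158408e+00 -5.18476515e-05  1.42615335e+00] [-0.2   0.42  0.53  1.94 -0.28  0.85  0.33]
scene 193 [ 0.0061 -0.0302 -0.0554] [0.1129 0.0219 0.017 ]
red 62 [ 0.4583 -0.0735  0.1044] [0.5492 0.0201 0.1116]
top 505 [ 0.0355 -0.0324 -0.0272] [0.1158 0.0255 0.0138]
red 31 [ 0.4657 -0.0473  0.0998] [0.5503 0.0177 0.1164]
lip now [ 0.50428302 -0.04402395  0.21030485]
0 [-0. -0. -0.] [-0. -0.  0.]
5 [ 0.  -0.   0.1] [-0.    -0.087  0.   ]
10 [ 0.1 -0.   0.3] [ 0.    -0.175  0.   ]
15 [ 0.3 -0.   0.4] [ 0.    -0.262  0.   ]
20 [ 0.6 -0.   0.6] [ 0.    -0.349  0.   ]
25 [ 0.9 -0.   0.8] [ 0.    -0.436  0.   ]
30 [ 1.3 -0.   1. ] [ 0.    -0.524  0.   ]
35 [ 1.9 -0.   0.2] [ 0.    -0.611  0.   ]
40 [ 2.4 -0.  -0.7] [ 0.    -0.698  0.   ]
45 [ 3.1 -0.  -1.4] [ 0.    -0.785  0.   ]
50 [ 3.8 -0.  -2.1] [ 0.    -0.873  0.   ]
55 [ 4.6 -0.  -2.8] [ 0.   -0.96  0.  ]
```

View pics/pre_top.png

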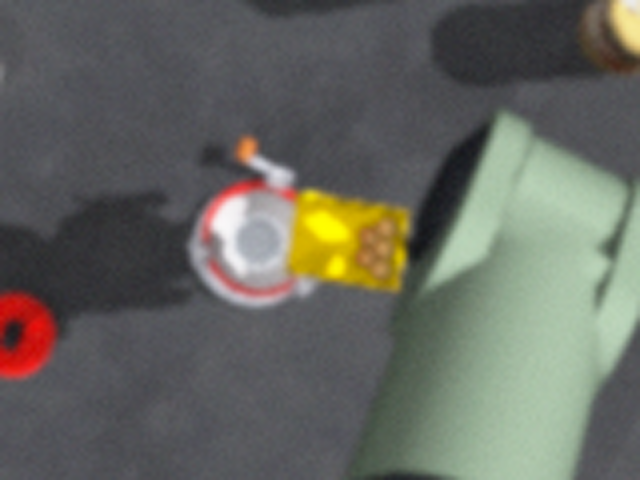

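The top crop shows the scoop lip at (298,238) just over the mill's right rim, with mill centre (255,240) and all five nuts at (378,245). Now tilting about the lip.

Request:
move_arm(series=[[[0, 0, 0], [0, -0.03, 0], 0], [[0, 0, 0.1], [0, -0.087, 0], 0], [[0, 0, 0.2], [0, -0.13, 0], 0], [[0.1, 0, 0.3], [0, -0.175, 0], 0], [[0.2, 0, 0.35], [0, -0.22, 0], 0], [[0.3, 0, 0.4], [0, -0.262, 0], 0], [[0.45, 0, 0.5], [0, -0.305, 0], 0], [[0.6, 0, 0.6], [0, -0.349, 0], 0], [[0.75, 0, 0.7], [0, -0.393, 0], 0], [[0.9, 0, 0.8], [0, -0.436, 0], 0], [[1.1, 0, 0.9], [0, -0.48, 0], 0], [[1.3, 0, 1.0], [0, -0.524, 0], 0]])

```text
clock: 8.95
position: [0.49, -0.1457, 0.1964]
tool_rot: [3.141, 0.526, 1.425]
force: [0.9, 0.9, -1.2]
grip_width: 0.0145
finger_force: 78.4
```

Run:
```python
from h import *
p,r,s=tool(); print(np.round(p,4),s['tool_rot'],np.round(s['qpos'],2))
lip_t=np.array([.115,0,-.004]); R0=Ro.from_euler('xyz',[np.pi,0,1.426])
print('lip',p+r.apply(lip_t),'tilt',np.degrees((R0.inv()*r).as_rotvec()))
lip=np.array([.5045,-.044,.142])
for th in range(30,61,5):
    R=R0*Ro.from_rotvec([0,-np.radians(th),0]); q=lip-R.apply(lip_t)
    print(th,np.round(r.inv().apply(q-p)*100,1),np.round((r.inv()*R).as_rotvec(),3))
```

```text
[ 0.49   -0.1457  0.1964] [3.14062286 0.52618544 1.4245307 ] [-0.73  0.61  0.83  1.99  0.12  0.78 -0.22]
lip [ 0.50477338 -0.04533036  0.14215128] tilt [ -0.03212853 -30.14823592   0.06761468]
30 [ 0.1 -0.  -0. ] [ 0.     0.003 -0.001]
35 [ 0.1 -0.  -1. ] [ 0.    -0.085 -0.001]
40 [ 0.2 -0.  -2. ] [ 0.    -0.172 -0.001]
45 [ 0.4 -0.  -3. ] [ 0.    -0.259 -0.001]
50 [ 0.7 -0.  -4. ] [ 0.    -0.346 -0.001]
55 [ 1.  -0.  -4.9] [-0.    -0.434 -0.001]
60 [ 1.4 -0.  -5.8] [-0.    -0.521 -0.001]
```

Request:
move_arm(series=[[[0.1, 0, -0.5], [0, -0.042, 0], 0], [[0.1, 0, -1], [0, -0.085, 0], 0], [[0.15, 0, -1.5], [0, -0.13, 0], 0], [[0.2, 0, -2], [0, -0.172, 0], 0], [[0.3, 0, -2.5], [0, -0.216, 0], 0], [[0.4, 0, -3], [0, -0.259, 0], 0], [[0.5, 0, -3.5], [0, -0.303, 0], 0], [[0.7, 0, -4], [0, -0.346, 0], 0], [[0.7, 0, -4], [0, -0.346, 0], 0], [[0.7, 0, -4], [0, -0.346, 0], 0], [[0.7, 0, -4], [0, -0.346, 0], 0], [[0.7, 0, -4], [0, -0.346, 0], 0], [[0.7, 0, -4], [0, -0.346, 0], 0], [[0.7, 0, -4], [0, -0.346, 0], 0]])

```text
clock: 10.12
position: [0.4934, -0.1199, 0.2275]
tool_rot: [3.141, 0.869, 1.424]
force: [-0.1, 0.3, -0.8]
grip_width: 0.0146
finger_force: 78.4
```

Run:
```python
from h import *
p,r,s=tool(); print(np.round(p,4),s['tool_rot'],np.round(s['qpos'],2),s['clock'])
lip_t=np.array([.115,0,-.004]); print('lip',p+r.apply(lip_t))
a=[]
for n,b in(('scene',(215,185,295,265)),('top',(240,190,320,250))):
    im,d=bot.grab_frame(n); c=im[b[1]:b[3],b[0]:b[2]]; a.append(cv2.resize(c,(395,395*c.shape[0]//c.shape[1]),interpolation=cv2.INTER_CUBIC))
    for x in bot.find_in(n,'nut0'): print(n,x)
H=max(x.shape[0] for x in a); cv2.imwrite('pics/pour.png',np.hstack([np.pad(x,((0,H-x.shape[0]),(0,0),(0,0))) for x in a])[...,::-1])
```

```text
[ 0.4934 -0.1199  0.2275] [3.14106658 0.86894895 1.42444949] [-0.97  0.81  0.96  1.95  0.25  0.93 -0.42] 10.1167
lip [ 0.50468559 -0.0434321   0.14229858]
```

View pics/pour.png

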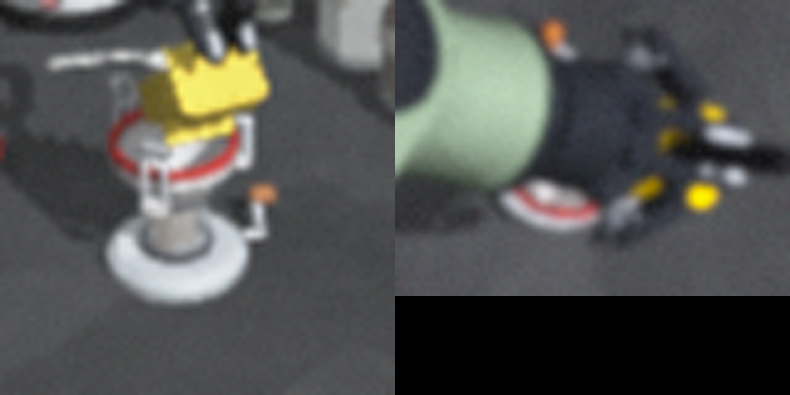

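Left crop: the clear barrel at (178,230) now looks brown, meaning it is filled with nuts, and none lie on the worktop. I'll level the scoop, check the pan, and go back.

```bash
python3 -c "
from h import *
goal([.4934,-.1199,.26],R=tool()[1])
goal([.49,-.158,.225],[np.pi,0,1.426])"
```

```text
t 10.3167 at [ 0.4935 -0.1195  0.2274] [3.141 0.87  1.426] q [-0.97  0.81  0.96  1.95  0.25  0.93 -0.42]
shift cm [-2.51 -0.01 -2.07] rotvec [0. 0. 0.]
t 10.3167 at [ 0.4935 -0.1195  0.2274] [3.141 0.87  1.426] q [-0.97  0.81  0.96  1.95  0.25  0.93 -0.42]
shift cm [-2.3   0.21  3.1 ] rotvec [-0.    0.87 -0.  ]
```

Request:
move_arm(series=[[[-1.2, 0, -1], [0, 0, 0], 0], [[-2.5, 0, -2], [0, 0.1, 0], 0], [[-2.5, 0, -1.5], [0, 0.2, 0], 0], [[-2.5, 0, -1], [0, 0.3, 0], 0], [[-2.4, 0, 0], [0, 0.4, 0], 0], [[-2.4, 0.1, 0.7], [0, 0.5, 0], 0], [[-2.3, 0.1, 1.5], [0, 0.6, 0], 0], [[-2.3, 0.2, 2.2], [0, 0.7, 0], 0], [[-2.3, 0.2, 2.8], [0, 0.8, 0], 0], [[-2.3, 0.2, 3.1], [0, 0.87, 0], 0], [[-2.3, 0.2, 3.1], [0, 0.87, 0], 0], [[-2.3, 0.2, 3.1], [0, 0.87, 0], 0]])

```text
clock: 11.32
position: [0.4892, -0.1598, 0.2252]
tool_rot: [3.141, 0.0, 1.422]
force: [0.1, 0.8, -1.5]
grip_width: 0.0147
finger_force: 78.3
```

Run:
```python
from h import *
goal([.5088,-.3837,.2075],[np.pi,0,1.426])
goal([.5088,-.3837,.023],[np.pi,0,1.426])
a=[]
for n,b in(('scene',(215,185,295,265)),('top',(240,190,320,250))):
    im,d=bot.grab_frame(n); c=im[b[1]:b[3],b[0]:b[2]]; a.append(cv2.resize(c,(395,395*c.shape[0]//c.shape[1]),interpolation=cv2.INTER_CUBIC))
    for x in bot.find_in(n,'nut0'): print(n,x)
H=max(x.shape[0] for x in a); cv2.imwrite('pics/pour2.png',np.hstack([np.pad(x,((0,H-x.shape[0]),(0,0),(0,0))) for x in a])[...,::-1])
```

```text
t 11.3167 at [ 0.4892 -0.1598  0.2252] [3.141 0.    1.422] q [-0.25  0.41  0.6   1.92 -0.29  0.9   0.35]
shift cm [-21.85   5.26   1.78] rotvec [ 0.     0.    -0.004]
t 11.3167 at [ 0.4892 -0.1598  0.2252] [3.141 0.    1.422] q [-0.25  0.41  0.6   1.92 -0.29  0.9   0.35]
shift cm [-21.84   5.26  20.23] rotvec [ 0.     0.    -0.004]
```

View pics/pour2.png

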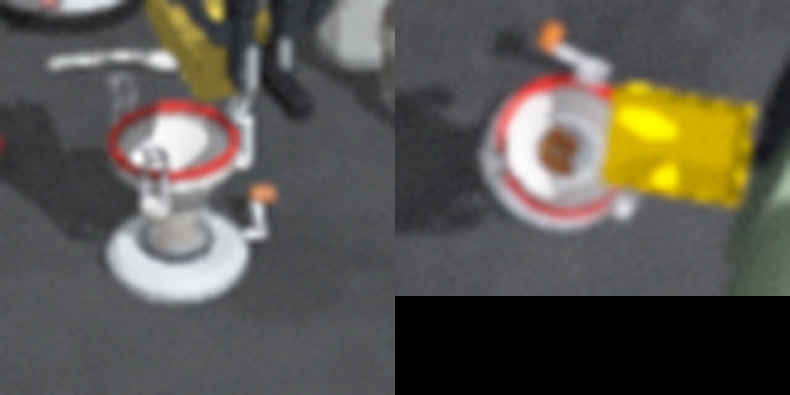

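The right crop shows an empty pan and nuts in the barrel (562,152). Now returning the scoop.

Request:
move_arm(series=[[[-3, 0.7, 0], [0, 0, 0], 0], [[-6, 1.4, 0], [0, 0, 0], 0], [[-10, 2.4, 0], [0, 0, 0], 0], [[-14, 3.4, 0], [0, 0, 0], 0], [[-17.5, 4.2, 2], [0, 0, 0], 0], [[-20, 4.8, 5], [0, 0, 0], 0], [[-21.8, 5.3, 8.5], [0, 0, 0], 0], [[-21.8, 5.3, 12], [0, 0, 0], 0], [[-21.8, 5.3, 15], [0, 0, 0], 0], [[-21.8, 5.3, 17], [0, 0, 0], 0], [[-21.8, 5.3, 18.5], [0, 0, 0], 0], [[-21.8, 5.3, 19.2], [0, 0, 0], 0], [[-21.8, 5.3, 19.7], [0, 0, 0], 0], [[-21.8, 5.3, 20], [0, 0, 0], 0], [[-21.8, 5.3, 20.2], [0, 0, 0], 0], [[-21.8, 5.3, 20.2], [0, 0, 0], 0], [[-21.8, 5.3, 20.2], [0, 0, 0], 0]])

```text
clock: 12.93
position: [0.5112, -0.3815, 0.0238]
tool_rot: [3.141, 0.001, 1.426]
force: [0.2, -1.0, -0.7]
grip_width: 0.0147
finger_force: 78.3
```

Request:
move_arm(series=[[[0, 0, 0.1], [0, 0, 0], 0], [[0, 0, 0.2], [0, 0, 0], 0], [[0, 0, 0.2], [0, 0, 0], 0], [[0, 0, 0.2], [0, 0, 0], 0]])

```text
clock: 13.27
position: [0.5112, -0.3817, 0.0218]
tool_rot: [3.14, 0.001, 1.425]
force: [-0.5, -0.4, 6.3]
grip_width: 0.0148
finger_force: 79.7
```

Contact on the worktop (6 N). Releasing and rising.

Request:
move_arm(series=[[[0, 0, 0], [0, 0, 0], 30], [[0, 0, 0], [0, 0, 0], 60], [[0, 0, 0], [0, 0, 0], 100], [[0, 0, 0], [0, 0, 0], 100], [[0, 0, 0], [0, 0, 0], 100], [[0, 0, 0], [0, 0, 0], 100], [[0, 0, 0], [0, 0, 0], 100], [[0, 0, 0], [0, 0, 0], 100], [[0, 0, -3], [0, 0, 0], 100], [[0, 0, -7], [0, 0, 0], 100], [[0, 0, -11], [0, 0, 0], 100], [[0, 0, -15], [0, 0, 0], 100], [[0, 0, -19], [0, 0, 0], 100], [[0, 0, -22], [0, 0, 0], 100], [[0, 0, -23], [0, 0, 0], 100]])

```text
clock: 14.52
position: [0.5117, -0.3824, 0.256]
tool_rot: [3.136, 0.002, 1.425]
force: [0.2, -0.4, 0.2]
grip_width: 0.0855
finger_force: 0.0
```

Run:
```python
from h import *
goal([.4177,.3236,.2],[np.pi,0,1.426])
im,d=bot.grab_frame('scene'); save('rel',im,(220,180,380,300),4)
```

```text
t 14.5167 at [ 0.5117 -0.3824  0.256 ] [3.136e+00 2.000e-03 1.425e+00] q [ 0.17  0.59  0.59  1.56 -0.35  1.1   0.7 ]
shift cm [ 68.5  -19.56   5.34] rotvec [ 0.005  0.002 -0.001]
```

View pics/rel.png

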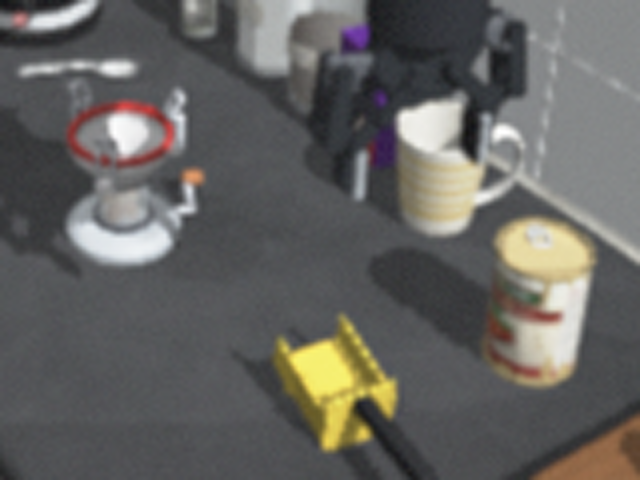

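The scoop stands upright and free at (340,390), with bystanders undisturbed. On to the lid.

Request:
move_arm(series=[[[68.5, -19.6, 4], [0, 0, -0.881], 100], [[68.5, -19.6, 4], [0, 0, -0.881], 100], [[68.5, -19.6, 4], [0, 0, -0.881], 100], [[68.5, -19.6, 4], [0, 0, -0.881], 100], [[68.5, -19.6, 4], [0, 0, -0.881], 100], [[68.5, -19.6, 4], [0, 0, -0.881], 100], [[68.5, -19.6, 4], [0, 0, -0.881], 100], [[68.5, -19.6, 4], [0, 0, -0.881], 100], [[68.5, -19.6, 4], [0, 0, -0.881], 100], [[68.5, -19.6, 4], [0, 0, -0.881], 100], [[68.5, -19.6, 4], [0, 0, -0.881], 100], [[68.5, -19.6, 4], [0, 0, -0.881], 100], [[68.5, -19.6, 4], [0, 0, -0.881], 100], [[68.5, -19.6, 4], [0, 0, -0.881], 100], [[68.5, -19.6, 4], [0, 0, -0.881], 100], [[68.5, -19.6, 4], [0, 0, -0.881], 100], [[68.5, -19.6, 4], [0, 0, -0.881], 100], [[68.5, -19.6, 4], [0, 0, -0.881], 100], [[68.5, -19.6, 4], [0, 0, -0.881], 100], [[68.5, -19.6, 4], [0, 0, -0.881], 100]])

```text
clock: 16.23
position: [0.4156, 0.3246, 0.2103]
tool_rot: [-3.14, 0.0, 2.307]
force: [0.6, -1.0, 0.2]
grip_width: 0.0856
finger_force: 0.0
```

Run:
```python
from h import *
goal([.4180,.3234,.13],[np.pi,0,2.306])
# mill re-measured now that the view of it is free (second look)
for n in('scene','top'):
    im,d=bot.grab_frame(n)
    P,uv=pts(n,d,np.ones((384,512),bool)); hsv=cv2.cvtColor(im,cv2.COLOR_RGB2HSV)[uv[:,1],uv[:,0]].astype(int)
    red=((hsv[:,0]<10)|(hsv[:,0]>170))&(hsv[:,1]>110)&(np.hypot(*(P[:,:2]-(.506,-.024)).T)<.065)&(abs(P[:,2]-.109)<.012)
    Q=P[red,:2]; A=np.c_[2*Q,np.ones(len(Q))]; x=np.linalg.lstsq(A,(Q**2).sum(1),rcond=None)[0]
    print(n,red.sum(),'fit',x[:2],np.sqrt(x[2]+x[0]**2+x[1]**2),cv2.minEnclosingCircle(Q.astype(np.float32)))
    if red.sum()>5:
        K,D,R,t=cam(n); e=cv2.fitEllipse(uv[red].astype(np.float32)); 
        q=cv2.undistortPoints(np.array([[e[0]]],float),K,D)[0,0]; dr=R.T@np.array([q[0],q[1],1]); o=-R.T@t
        print('ellipse centre @z.109',o+dr*(.109-o[2])/dr[2])
```

```text
t 16.2333 at [0.4156 0.3246 0.2103] [-3.14   0.     2.307] q [-0.92  0.4   0.2   1.89 -0.1   0.87  0.06]
shift cm [-0.25  0.11  8.03] rotvec [-0.001  0.     0.001]
scene 86 fit [ 0.50434634 -0.02717638] 0.04382061899691245 ((0.506216824054718, -0.02856084518134594), 0.04919019713997841)
ellipse centre @z.109 [ 0.50267201 -0.02873402  0.109     ]
top 78 fit [ 0.50372333 -0.02127296] 0.04431128817743536 ((0.5056058168411255, -0.023265354335308075), 0.04705583676695824)
ellipse centre @z.109 [ 0.50370663 -0.02194138  0.109     ]
```

Request:
move_arm(series=[[[-0.25, 0.1, 6], [0, 0, 0], 100], [[-0.25, 0.1, 10], [0, 0, 0], 100], [[-0.25, 0.1, 14], [0, 0, 0], 100], [[-0.25, 0.1, 17], [0, 0, 0], 100], [[-0.25, 0.1, 18.5], [0, 0, 0], 100], [[-0.25, 0.1, 18.5], [0, 0, 0], 100], [[-0.25, 0.1, 18.5], [0, 0, 0], 100], [[-0.25, 0.1, 18.5], [0, 0, 0], 0], [[-0.25, 0.1, 18.5], [0, 0, 0], 0], [[-0.25, 0.1, 18.5], [0, 0, 0], 0], [[-0.25, 0.1, 18.5], [0, 0, 0], 0], [[-0.25, 0.1, 18.5], [0, 0, 0], 0], [[-0.25, 0.1, 18.5], [0, 0, 0], 0], [[-0.25, 0.1, 18.5], [0, 0, 0], 0], [[-0.25, 0.1, 18.5], [0, 0, 0], 0], [[-0.25, 0.1, 18.5], [0, 0, 0], 0]], squeeze=100)

```text
clock: 17.67
position: [0.4186, 0.324, 0.0268]
tool_rot: [3.141, -0.0, 2.307]
force: [-2.5, -1.3, 16.5]
grip_width: 0.0206
finger_force: 98.4
```

Request:
move_arm(series=[[[0, 0, -1], [0, 0, 0], 0], [[0, 0, -4], [0, 0, 0], 0], [[0, 0, -8], [0, 0, 0], 0], [[0, 0, -12], [0, 0, 0], 0], [[0, 0, -16], [0, 0, 0], 0], [[0, 0, -19], [0, 0, 0], 0], [[0, 0, -19], [0, 0, 0], 0], [[0, 0, -19], [0, 0, 0], 0]])

```text
clock: 18.33
position: [0.4187, 0.3242, 0.2181]
tool_rot: [3.138, -0.0, 2.307]
force: [-0.7, 0.0, -0.4]
grip_width: 0.0207
finger_force: 97.9
```

```bash
cat > lid.py <<'E'
from h import *
p,r,s=tool(); print(np.round(p,4),np.round(s['tool_rot'],4),s['grip_width'],s['clock'])
for n in('scene','top'):
    im,d=bot.grab_frame(n); P,uv=pts(n,d,np.ones((384,512),bool)); hsv=cv2.cvtColor(im,cv2.COLOR_RGB2HSV)[uv[:,1],uv[:,0]].astype(int)
    m=((hsv[:,0]<10)|(hsv[:,0]>170))&(hsv[:,1]>120)&(np.hypot(*(P[:,:2]-p[:2]).T)<.07)&(P[:,2]<p[2]+.015)&(P[:,2]>p[2]-.025)
    Q=P[m]
    c,R=cv2.minEnclosingCircle(Q[:,:2].astype(np.float32)); print(n,m.sum(),'circ',np.round(c,4),round(R,4),'off',np.round(np.array(c)-p[:2],4),'zmed',np.median(Q[:,2])-p[2])
    k=np.zeros((384,512),np.uint8); k[uv[m][:,1],uv[m][:,0]]=1
    h=cv2.convexHull(uv[m].astype(np.float32)); e=cv2.fitEllipse(h); K,D,Rc,t=cam(n)
    q=cv2.undistortPoints(np.array([[e[0]]],float),K,D)[0,0]; dr=Rc.T@np.array([q[0],q[1],1]); o=-Rc.T@t; zz=p[2]-.006
    print(' ellipse',e,np.round((o+dr*(zz-o[2])/dr[2])[:2]-p[:2],4))
    save('lid_'+n,im,tuple(int(v) for v in(max(0,uv[m][:,0].mean()-60),max(0,uv[m][:,1].mean()-50),uv[m][:,0].mean()+60,uv[m][:,1].mean()+50)),5)
E
python3 lid.py; python3 -c "
from h import *
goal([.504,-.022,.235],[np.pi,0,2.306])"
```

```text
[0.4187 0.3242 0.2181] [ 3.1380e+00 -4.0000e-04  2.3068e+00] 0.02072106376223109 18.3333
scene 153 circ [0.4198 0.3167] 0.0473 off [ 0.001  -0.0075] zmed -0.006863860678257894
 ellipse ((185.86459350585938, 158.17738342285156), (10.220041275024414, 23.55231475830078), 85.482177734375) [ 0.0014 -0.0107]
top 282 circ [0.4226 0.3155] 0.0441 off [ 0.0039 -0.0086] zmed -0.008443650823239779
 ellipse ((166.15330505371094, 241.93264770507812), (16.964122772216797, 29.569339752197266), 151.83535766601562) [ 0.0099 -0.017 ]
t 18.4333 at [0.4179 0.3235 0.2157] [-3.141 -0.     2.307] q [-0.93  0.39  0.21  1.88 -0.1   0.88  0.06]
shift cm [-31.38 -16.82  -1.92] rotvec [-0.001 -0.     0.001]
```

Request:
move_arm(series=[[[-2, -1, -1.9], [0, 0, 0], 0], [[-5, -2.7, -1.9], [0, 0, 0], 0], [[-8, -4.3, -1.9], [0, 0, 0], 0], [[-11, -5.9, -1.9], [0, 0, 0], 0], [[-14, -7.5, -1.9], [0, 0, 0], 0], [[-17, -9.1, -1.9], [0, 0, 0], 0], [[-20, -10.7, -1.9], [0, 0, 0], 0], [[-23, -12.3, -1.9], [0, 0, 0], 0], [[-26, -14, -1.9], [0, 0, 0], 0], [[-28.5, -15.3, -1.9], [0, 0, 0], 0], [[-30.5, -16.4, -1.9], [0, 0, 0], 0], [[-31.3, -16.8, -1.9], [0, 0, 0], 0], [[-31.3, -16.8, -1.9], [0, 0, 0], 0], [[-31.3, -16.8, -1.9], [0, 0, 0], 0], [[-31.3, -16.8, -1.9], [0, 0, 0], 0]])

```text
clock: 19.68
position: [0.5035, -0.0199, 0.2344]
tool_rot: [-3.141, -0.001, 2.308]
force: [0.2, 0.0, -0.6]
grip_width: 0.0206
finger_force: 98.0
```

```bash
python3 lid.py; python3 -c "
from h import *
goal([.503,-.022,.175],[np.pi,0,2.306])"
```

```text
[ 0.5035 -0.0199  0.2344] [-3.1408e+00 -1.0000e-03  2.3081e+00] 0.020560489006717496 19.6833
scene 227 circ [ 0.5086 -0.0257] 0.0484 off [ 0.0051 -0.0059] zmed -0.007098981335541238
 ellipse ((249.00790405273438, 183.61709594726562), (13.592145919799805, 27.124826431274414), 88.42857360839844) [-0.0001 -0.0096]
top 0 circ [0. 0.] 0.0 off [-0.5035  0.0199] zmed nan
t 19.7833 at [ 0.5037 -0.0198  0.2347] [-3.141e+00 -1.000e-03  2.308e+00] q [-0.34  0.34  0.33  1.92 -0.14  0.9   0.8 ]
shift cm [-0.12 -0.2   5.97] rotvec [-0.    -0.001  0.002]
  return _methods._mean(a, axis=axis, dtype=dtype,
  ret = ret.dtype.type(ret / rcount)
Traceback (most recent call last):
  File "lid.py", line 9, in <module>
    h=cv2.convexHull(uv[m].astype(np.float32)); e=cv2.fitEllipse(h); K,D,Rc,t=cam(n)
                                                  ~~~~~~~~~~~~~~^^^
cv2.error: OpenCV(4.12.0) /io/opencv/modules/imgproc/src/shapedescr.cpp:356: error: (-215:Assertion failed) n >= 0 && (depth == CV_32F || depth == CV_32S) in function 'fitEllipseNoDirect'
```

View pics/lid_scene.png

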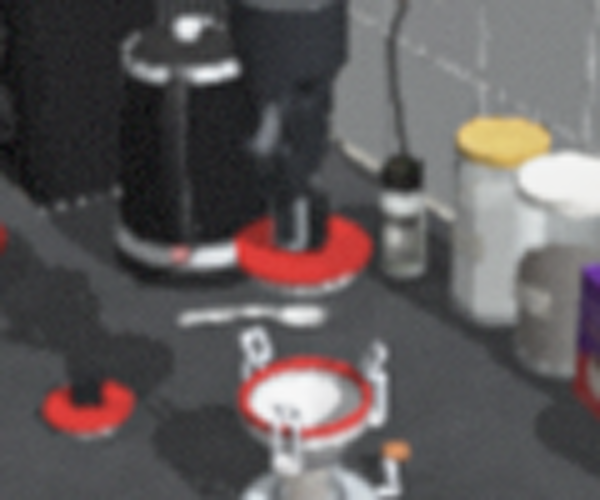

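The lid hangs level above the mill: lid at crop (305,250), gasket at (307,395), all three clips free. Lowering towards the clip guides.

Request:
move_arm(series=[[[0, -0.25, 2], [0, 0, 0], 0], [[0, -0.25, 4], [0, 0, 0], 0], [[0, -0.25, 6], [0, 0, 0], 0], [[0, -0.25, 7.5], [0, 0, 0], 0], [[0, -0.25, 7.5], [0, 0, 0], 0], [[0, -0.25, 7.5], [0, 0, 0], 0]])

```text
clock: 20.28
position: [0.5018, -0.0222, 0.1599]
tool_rot: [-3.141, -0.001, 2.308]
force: [0.2, 0.1, -0.2]
grip_width: 0.0205
finger_force: 98.0
```

Run:
```python
from h import *
goal([.502,-.022,.14],[np.pi,0,2.306])
im,d=bot.grab_frame('scene'); save('near',im,(222,175,282,240),9)
```

```text
t 20.2833 at [ 0.5018 -0.0222  0.1599] [-3.141e+00 -1.000e-03  2.308e+00] q [-0.3   0.45  0.3   2.   -0.19  0.72  0.85]
shift cm [0.   0.03 1.99] rotvec [-0.001 -0.001  0.002]
```

View pics/near.png

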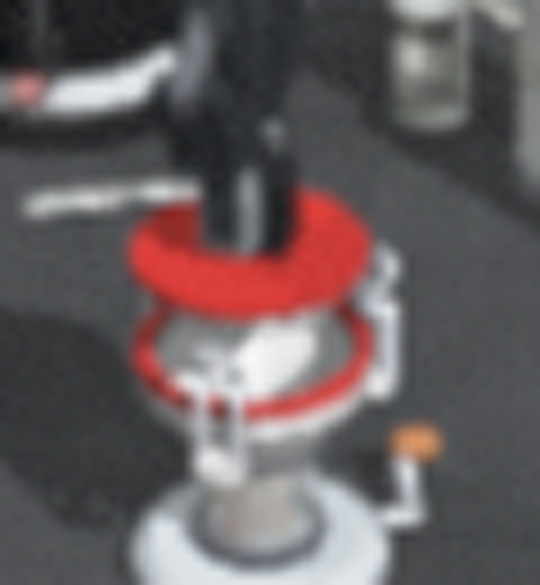

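Lid edges (128–375 px) and gasket edges (132–377 px) line up. Descending in small steps.

Request:
move_arm(series=[[[0, 0, 0.4], [0, 0, 0], 0], [[0, 0, 0.8], [0, 0, 0], 0], [[0, 0, 1.0], [0, 0, 0], 0], [[0, 0, 1.2], [0, 0, 0], 0], [[0, 0, 1.4], [0, 0, 0], 0], [[0, 0, 1.6], [0, 0, 0], 0], [[0, 0, 1.8], [0, 0, 0], 0], [[0, 0, 1.8], [0, 0, 0], 0]])

```text
clock: 21.0
position: [0.502, -0.0228, 0.1416]
tool_rot: [-3.141, -0.0, 2.307]
force: [0.0, -1.2, -0.3]
grip_width: 0.0204
finger_force: 98.0
```

Request:
move_arm(series=[[[0, 0, 0.2], [0, 0, 0], 0], [[0, 0, 0.4], [0, 0, 0], 0], [[0, 0, 0.6], [0, 0, 0], 0], [[0, 0, 0.7], [0, 0, 0], 0], [[0, 0, 0.7], [0, 0, 0], 0], [[0, 0, 0.7], [0, 0, 0], 0]])

```text
clock: 21.5
position: [0.5021, -0.0227, 0.135]
tool_rot: [3.142, 0.0, 2.307]
force: [0.7, 0.6, 1.4]
grip_width: 0.021
finger_force: 97.9
```

Request:
move_arm(series=[[[0, 0, 0.2], [0, 0, 0], 0], [[0, 0, 0.4], [0, 0, 0], 0], [[0, 0, 0.6], [0, 0, 0], 0], [[0, 0, 0.8], [0, 0, 0], 0], [[0, 0, 0.8], [0, 0, 0], 0], [[0, 0, 0.8], [0, 0, 0], 0]])

```text
clock: 22.0
position: [0.5017, -0.0228, 0.1266]
tool_rot: [-3.141, -0.001, 2.307]
force: [1.0, -0.4, -5.1]
grip_width: 0.0208
finger_force: 97.8
```

Request:
move_arm(series=[[[0, 0, 0.2], [0, 0, 0], 0], [[0, 0, 0.4], [0, 0, 0], 0], [[0, 0, 0.55], [0, 0, 0], 0], [[0, 0, 0.7], [0, 0, 0], 0], [[0, 0, 0.7], [0, 0, 0], 0], [[0, 0, 0.7], [0, 0, 0], 0], [[0, 0, 0.7], [0, 0, 0], 0]])

```text
clock: 22.58
position: [0.5022, -0.0228, 0.1202]
tool_rot: [3.141, 0.0, 2.307]
force: [-2.2, -0.6, 6.7]
grip_width: 0.0209
finger_force: 99.4
```

Run:
```python
from h import *
p,r,s=tool(); print(p,s['tool_rot'],s['force'],s['clock'])
im,d=bot.grab_frame('scene'); save('press',im,(222,175,282,240),9)
```

```text
[ 0.50217353 -0.0228011   0.12019329] [3.14137833e+00 1.01094013e-04 2.30664647e+00] [-2.24122486 -0.56370599  6.74961671] 22.5833
```

View pics/press.png

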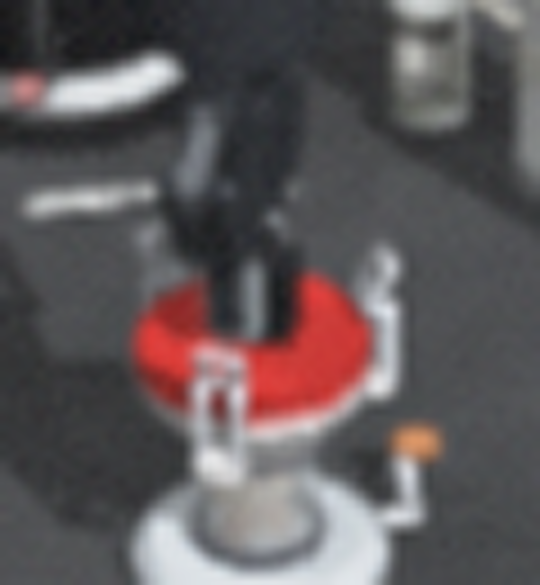

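The lid sits down inside the clips, with the flange on the gasket and the clips at (218,380) and (383,320) upright over it. Force of 6.7 N matches a squeeze of about 2 mm, so I'm pressing a little further.

Request:
move_arm(series=[[[0, 0, 0.05], [0, 0, 0], 0], [[0, 0, 0.1], [0, 0, 0], 0], [[0, 0, 0.1], [0, 0, 0], 0], [[0, 0, 0.1], [0, 0, 0], 0], [[0, 0, 0.1], [0, 0, 0], 0], [[0, 0, 0.1], [0, 0, 0], 0]])

```text
clock: 23.13
position: [0.5022, -0.0228, 0.1193]
tool_rot: [3.141, 0.0, 2.307]
force: [-3.3, 0.3, 9.5]
grip_width: 0.0205
finger_force: 99.7
```

```bash
python3 -c "
from h import *
print(bot.observe()['force']); print(bot.job_done())"
```

```text
[-3.29360974  0.34748055  9.51914455]
the job is handed in; nothing more can be done
None
```

The job is handed in, with no verdict returned: the scoop was empty and nuts showed in the mill's barrel (not counted one by one), the scoop is back upright and let go, and the lid is seated under the clips and still pressed at about 9.5 N (roughly 3 mm of gasket squeeze by force); I judged the clip clicks from lid height and the picture.

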